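# Charge the slack hand pump of the thread tester

## Robot

A 6-joint arm with a two-finger parallel gripper is mounted at the origin on the work surface. World frame = base frame: x ahead of the robot, y to its left, z up, the work surface at z = 0. Lengths are in mm, angles in rad, forces in N, time in s.
With the tool pointing down it reaches from about 350 to 875 mm from the base axis. Payload 4.2 kg.
Tool frame: the origin (TCP) lies midway between the tips of the shut fingers; the grasp point (between the pads) lies arm.grip_depth behind it (arm.grip_depth is the distance from the TCP to the grasp point, in mm); z points along the fingers, y is the direction in which the jaws open and shut (so a half turn about z gives the same grasp; the last joint's range is limited). The gripper opens to 85 mm and grips with 20 to 120 N. Pads are 22 mm wide; open, the fingers measure 114 mm over their backs; the gripper's body (76 mm by 85 mm) begins 54 mm behind the grasp point. The pads swing forward as they close: fully open they stand 13 mm farther back than shut.
Start: joints at [-1.064, 0.385, 0.008, 0, -1.194, -0.259], TCP at [153.312, -605.883, 231.312] pointing down, gripper open.
Joint ranges: [-3.14, 3.14], [-1.21, 2.06], [-1.07, 1.41], [-3.16, 2.05], [-2.99, -0.16], [-3.1, 3.1]. Speed limits (rad/s): [2.79, 2.79, 3.14, 3.14, 3.14, 3.14].

## Interface

Orientations are given as a unit quaternion [x, y, z, w].
In Python, from bench import arm gives the robot as it stands.
- The arm moves only by the tool play_rows, never from a script. Its argument "motion" is one flat list of numbers, 7 for each row, row after row: the opening in per cent of the stroke, from 0 (shut) to 100 (fully open), then the shift along the world's x, y, z in cm, then the turn, a rotation vector about the world's x, y, z in degrees. A call has 1 to 5 rows; each row is the pose to reach, as a shift and turn from the pose commanded when the call began; what a row does not reach only later rows make up. A row lasts 1/8 s, in which the tool goes at most 62.5 mm and 10.7 degrees, less where a joint would pass 70% of its speed; a pose out of reach is approached as far as the arm can. A call with a gripper value outside its range is refused whole. The fingers move at their own pace and stop on an object; the grip force is fixed at half the most. Time passes only in rows, so rows that repeat a pose let the fingers close. It gives the time, the measured TCP pose, the force and the opening at its end, in the units of the state.
- arm.read_state(): the state, without advancing time (a new reading comes with each control period).
- arm.get_image(name): name is "scene" or "top" or "wrist"; returns (picture, depth): 400x640x3 uint8, red, green, blue; 400x640 float32, mm along the optical axis (not along the pixel's ray), 0 where there is no reading.
- arm.camera_info(name): a dict with "fovy" (degrees; the focal length in pixels is half the picture's height over the tangent of half this angle, whatever the lens; pixels are square), "cx", "cy" (the principal point, pixels), "R" (3x3) and "t" (3): a world point X has camera coordinates R X + t. Camera axes: x right, y down, z forward; pixel columns grow to the right and rows downward; lengths in mm; the calibration is good to about 2 mm. A picture is of the moment at which its call begins: read the wrist's pose just before it. camera_info takes no time and is no camera call; for the wrist camera it gives the pose at the moment of the call.
- arm.job_done(): hands the job in, once; it reports no verdict.
Trained networks look in the newest picture that a camera, given by its name, has taken for a name from the list of things; names that differ only in an ending like _2 or _b are one class to them, and where a whole thing is asked for, a point or a joint stands for the part that bears it (a point fixed in the world has none). Each returns a list of dicts, best first, with "confidence" (0 to 1); they miss things now and then, are a little off and sometimes report something else, mostly with a low value. They report only what shows in the picture. A call takes as long as a camera call.
- arm.outline_of(thing, camera): "mask" (400x640 bool, what is visible of it) and "extent" ([left, top, width, height] in pixels, round what is visible of it).
- arm.place_of(thing, camera): "uv" ([column, row] in pixels: a listed point, or the origin of a listed thing).
The state is a dict: "clock": time; "joints": joint angles; "joint_vel": joint speeds; "joint_efforts": joint torques, N m; "position": TCP position; "ee_rot": TCP orientation; "contact_force": force on the tool from outside, world axes, zero at the start; "wrist_torque": the same for the moment, N m; "gripper_width": finger opening in mm.
Only numpy, scipy, OpenCV 4.12 (cv2) and the standard library are available. Lean on these libraries where they do the work, as an engineer would, in place of code of your own. Each camera call takes 0.05 s, during which the arm holds its last target.

## Task

Two identical hand pumps charge the clamps of the thread rolling tester: one already has its indicator pin standing fully out, the other's pin is in or nearly in. With the fingertips, press the palm plunger of the pump whose pin is in all the way down and let it spring all the way back up, again and again, until its indicator pin stands fully out, and finish with the plunger up and the hand clear. Work the pin only by pumping, never touch it; leave the charged pump alone, grasp or lift nothing, and do not disturb the loose things lying about.

Things in the scene. Friction and masses are not known exactly. Their poses are not given: they have to be found in the camera images.
- pump_a: The slack hand pump, bolted to the table. Dark steel base plate 90 x 165 x 12 mm carrying a grey round barrel (56 mm diameter, top at 120 mm) and beside it, joined by a web, a slimmer round tower (32 mm diameter, top at 90 mm). Origin on the table on the barrel's axis; z up, y from the barrel towards the tower. The base plate spans y = -54.5 to +110.5 mm and x = -45 to +45 mm. A brass stub 14 mm long sticks out of the barrel to -x.
- plunger_a: The palm plunger of pump_a: a black mushroom cap 54 mm in diameter (flat top 44 mm) and 16 mm thick on a 22 mm steel rod, on the barrel's axis. Origin at the centre of the cap's top, which is 157 mm above the table with the plunger up and 142 mm with it fully down. A return spring resists with about 7 N at the top and 13 N at the bottom, somewhat more when pushed fast; a hard stop ends the stroke.
- plunger_a_slide (a joint): Travel of pump_a's plunger in m: 0 up (it springs back by itself), 0.015 fully down.
- pin_a: The indicator pin of pump_a: upright steel pin 14 mm in diameter with a 20 mm diameter, 4 mm thick head, on the tower's axis, 65 mm from the plunger's axis towards the pump's y. Origin at the centre of the head's top: 94 mm above the table with the pin in (head resting on the tower), 134 mm with the pin fully out. It stays where it is put.
- pin_a_slide (a joint): Rise of pump_a's indicator pin in m: 0 in, 0.040 fully out, give or take a mm (it starts between 0 and about 0.012). A stroke counts when the plunger goes down at least 12 mm and then comes right up again: the pin climbs during the return, by 8 mm a stroke (the first may give anything from 4 to 14 mm), so three to five strokes are needed; a shorter press may give nothing, and a plunger held half down leaves the pin short. Further strokes after it is fully out do no harm.
- pump_b: The charged hand pump, of the same make and size as pump_a with its own plunger and pin, bolted to the table with its pin fully out (40 mm). Origin and axes as for pump_a. To be left alone.
- bolt_1: Loose dark subframe bolt standing on its head, flange 32 mm in diameter, 80 mm tall; origin at the centre of its underside.
- bolt_2: The second such bolt, beside the first.
- gauge: Loose chrome vernier gauge lying flat, 160 mm long along its x, jaws to its +y, 8 mm thick; origin at mid-length, underside.
- anvil: Loose stepped steel anvil block 45 x 60 x 34 mm; origin at the centre of its underside.
- ring_gauge: Loose steel ring gauge lying flat, 48 mm outside, 20 mm bore, 16 mm thick; origin at the centre of its underside.
- wrench: Loose open-ended wrench lying flat, 200 mm long along its x; origin at the underside.

How it is judged:
By the outcome, as a careful person would: the job done as asked, in the order asked, and still so for the second after the job is handed in, with the robot touching nothing.
It also fails if it takes over 42 s, if anything falls off the work surface, if the arm or the gripper's body presses on something with over 40 N, if the wrist force passes 120 N, or if a joint passes its speed limit or range.

## Working session

There is one attempt and no reset: what is moved stays moved. The work goes in short steps, Python scripts to look and compute and a tool call to move; the robot and the scene stay as the last step left them, time stands still between calls to the robot, and variables do not carry over. Pictures are saved under pics/ and viewed, and the job is handed in when it is done.

Besides the shell and the picture viewer there is one more tool, called after "Call:" as a command line: name --argument value ..., lists and objects as JSON in quotes. play_rows: Moves the arm, as the interface text tells. Its arguments: {"type":"object","properties":{"motion":{"type":"array","items":{"type":"number"}}},"required":["motion"]}

```bash
mkdir -p pics
cat > h.py <<'E'
from bench import arm
import numpy as np, cv2
def shot(n,f):
    p,d=arm.get_image(n); cv2.imwrite('pics/'+f,p[:,:,::-1]); return p,d
def w(n,uv,d):
    c=arm.camera_info(n); f=200/np.tan(np.radians(c['fovy'])/2)
    x=np.array([(uv[0]-c['cx'])*d/f,(uv[1]-c['cy'])*d/f,d])
    return np.array(c['R']).T@(x-np.array(c['t']))
E
python3 - <<'E'
from h import *
s=arm.read_state();print(s['clock'],s['position'],s['ee_rot'],s['gripper_width'],arm.grip_depth)
for n in ['scene','top']:
    p,d=shot(n,n+'1.png')
    for t in ['plunger_a','pin_a']:
        for r in arm.place_of(t,n):
            u=r['uv'];z=d[int(round(u[1])),int(round(u[0]))]
            print(n,t,r['confidence'],u,z,w(n,u,z).round(1))
print(arm.read_state()['clock'])
E
```

```text
0.0 [ 153.17040959 -605.33162038  230.22292018] [-1.23502340e-01  9.92343677e-01  1.07965989e-03 -1.83430544e-04] 85.1705535866363 18.700000000000003
scene plunger_a 0.92 [459.2, 266.8] 816.44 [608.3 256.3 156. ]
scene pin_a 0.47 [475.9, 299.9] 832.1863 [615.6 310.9  99.5]
top plunger_a 0.7 [162.5, 186.0] 1084.6819 [604.1 254.3 155.6]
top plunger_a 0.55 [337.8, 180.3] 1211.7585 [ 638.7 -145.3   31.1]
top pin_a 0.64 [143.7, 185.2] 1144.3082 [614.1 317.9  96.7]
top pin_a 0.34 [182.1, 195.0] 1154.1067 [592.7 229.4  84.5]
0.3
```

View pics/scene1.png

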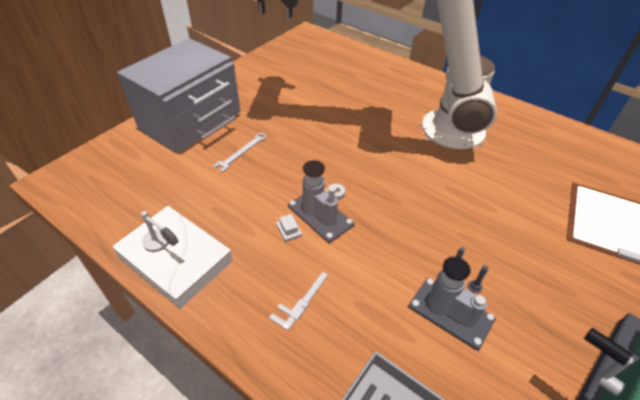

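View pics/top1.png

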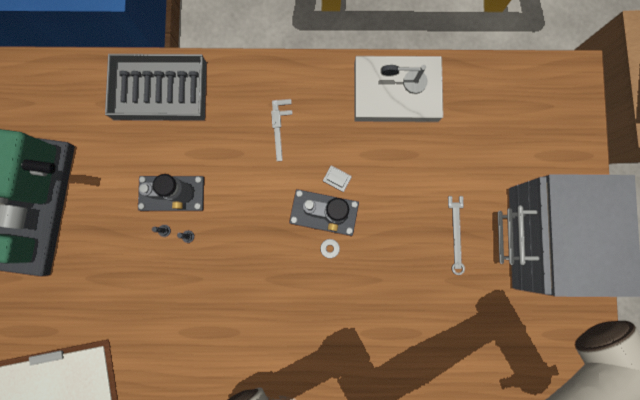

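Run:
```python
from h import *
p,d=shot('scene','s2.png'); q,e=shot('top','t2.png')
a=cv2.resize(p[150:250,260:400],None,fx=2.8,fy=2.8);b=cv2.resize(p[240:350,400:510],None,fx=2.8,fy=2.8)
c=cv2.resize(q[165:245,130:210],None,fx=3.5,fy=3.5);g=cv2.resize(q[170:250,285:365],None,fx=3.5,fy=3.5)
C=np.zeros((600,800,3),np.uint8)
for im,x,y in((a,0,0),(b,400,0),(c,0,310),(g,400,310)): 
    im=im[:min(im.shape[0],600-y)]; C[y:y+im.shape[0],x:x+im.shape[1]]=im
cv2.imwrite('pics/c2.png',C[:,:,::-1])
for u in [(143,188),(146,188),(308,206),(309,205),(311,206),(338,210),(164,185)]: print(u,w('top',u,e[u[1],u[0]]).round(1))
# cap tops: points with z 150..160
for n,D in(('top',e),('scene',d)):
  vv,uu=np.mgrid[0:400,0:640]
  cc=arm.camera_info(n);f=200/np.tan(np.radians(cc['fovy'])/2)
  X=np.stack([(uu-cc['cx'])*D/f,(vv-cc['cy'])*D/f,D],-1)-np.array(cc['t']); X=X@np.array(cc['R'])
  for (x,y) in((606,255),(560,-145)):
    m=(D>0)&(np.hypot(X[...,0]-x,X[...,1]-y)<130)
    k=m&(X[...,2]>151)&(X[...,2]<163); P=X[k]; 
    print(n,k.sum(),P.mean(0).round(1),P.min(0).round(1),P.max(0).round(1))
    ctr=P.mean(0)
    k=m&(X[...,2]>91)&(X[...,2]<140)&(np.hypot(X[...,0]-ctr[0],X[...,1]-ctr[1])>42)
    if k.sum(): print(' pin',k.sum(),X[k].mean(0).round(1),X[k].max(0).round(1),X[k].min(0).round(1))
    k=m&(X[...,2]>8)&(X[...,2]<16)
    r=cv2.minAreaRect(X[k][:,:2].astype(np.float32)); print(' plate',r)
```

```text
(143, 188) [607.  318.4  99.2]
(146, 188) [607. 311. 100.]
(308, 206) [563.3 -72.6 131. ]
(309, 205) [565.7 -74.9 130.3]
(311, 206) [562.6 -79.6 139. ]
(338, 210) [ 552.2 -140.1  156.5]
(164, 185) [606.  250.1 158.5]
top 433 [605.9 251.3 156.9] [581.3 226.  151.3] [632.2 279.4 162.6]
 pin 88 [606.4 315.5  97.3] [620.  330.5 105.1] [591.4 301.5  91. ]
 plate ((612.7232666015625, 256.388916015625), (229.7669677734375, 220.2890625), 42.18735122680664)
top 428 [ 554.  -137.6  156.5] [ 527.7 -162.8  151.1] [ 579.7 -111.1  162.4]
 pin 85 [565.2 -73.6 119.4] [581.4 -60.1 139. ] [553.  -88.6  91. ]
 plate ((545.9708862304688, -134.1780548095703), (225.73263549804688, 194.39501953125), 37.150604248046875)
scene 490 [612.6 251.4 155.5] [585.  224.9 151. ] [637.7 277.  159.2]
 pin 87 [610.5 316.2  98.2] [626.7 326.3 102.9] [598.  305.6  91. ]
 plate ((580.731201171875, 278.91400146484375), (150.04327392578125, 164.8464813232422), 0.1891845017671585)
scene 265 [ 560.5 -137.3  155.5] [ 532.2 -163.6  151.1] [ 585.5 -112.1  159.2]
 pin 109 [572.7 -73.9 118.4] [581.1 -58.7 135.7] [561.1 -89.7  91. ]
 plate ((573.0809326171875, -110.96244049072266), (169.0057373046875, 212.5441131591797), 62.36054611206055)
```

View pics/c2.png

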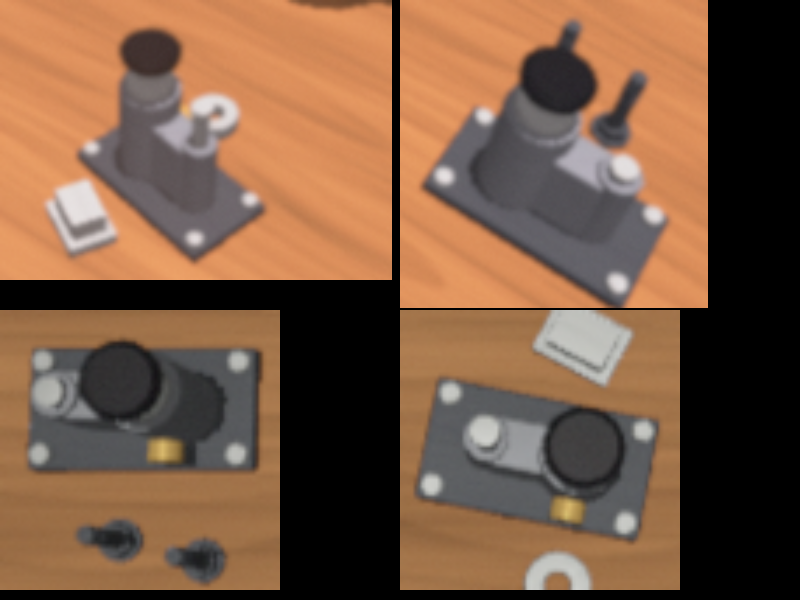

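Call:
play_rows --motion '[0,2.3,4.3,0,0,0,0,0,5,9.5,0,0,0,0,0,7.5,14.7,0,0,0,0,0,10,20,0,0,0,0,0,13,25.5,0,0,0,0]'

```text
clock: 1.02
position: [283.7, -349.5, 231.6]
ee_rot: [-0.123, 0.992, -0.0, 0.0]
contact_force: [2.1, -0.0, 0.3]
gripper_width: -0.3
```

Call:
play_rows --motion '[0,2.5,5,0,0,0,0,0,5,10,0,0,0,0,0,7.5,15,0,0,0,0,0,10,20,0,0,0,0,0,13,25.5,0,0,0,0]'

```text
clock: 1.65
position: [413.6, -94.4, 231.9]
ee_rot: [-0.124, 0.992, -0.0, 0.001]
contact_force: [0.9, -0.8, 0.8]
gripper_width: -0.3
```

Call:
play_rows --motion '[0,2.5,5,0,0,0,0,0,5,10,0,0,0,0,0,8,15,0,0,0,0,0,10.5,20,0,0,0,0,0,13,25,0,0,0,0]'

```text
clock: 2.28
position: [543.8, 155.7, 231.5]
ee_rot: [-0.124, 0.992, 0.0, 0.0]
contact_force: [-0.0, 0.1, 0.5]
gripper_width: -0.1
```

Call:
play_rows --motion '[0,3,5,0,0,0,0,0,6.5,9.2,0,0,0,0,0,6.5,9.2,0,0,0,0]'

```text
clock: 2.65
position: [609.3, 248.5, 229.0]
ee_rot: [-0.125, 0.992, -0.0, -0.001]
contact_force: [0.1, -0.0, -0.1]
gripper_width: -0.0
```

Call:
play_rows --motion '[0,0,0,-3,0,0,0,0,0,0,-5.5,0,0,0,0,0,0,-5.5,0,0,0]'

```text
clock: 3.02
position: [606.5, 244.4, 174.4]
ee_rot: [-0.123, 0.992, -0.001, -0.002]
contact_force: [0.0, -0.3, -0.1]
gripper_width: 0.4
```

Run:
```python
from h import *
s=arm.read_state();print(s['clock'],s['position'],s['contact_force'])
p,d=shot('scene','s3.png'); q,e=shot('top','t3.png');r,_=shot('wrist','w3.png')
C=np.zeros((600,800,3),np.uint8)
C[:300,:400]=cv2.resize(p[215:365,380:580],(400,300));C[:300,400:]=cv2.resize(q[130:250,80:240],(400,300))
C[300:550,:400]=cv2.resize(r,(400,250));cv2.imwrite('pics/c3.png',C[:,:,::-1])
```

```text
3.025 [606.53302147 244.35696871 174.37670742] [ 0.01783595 -0.26211818 -0.05444916]
```

View pics/c3.png

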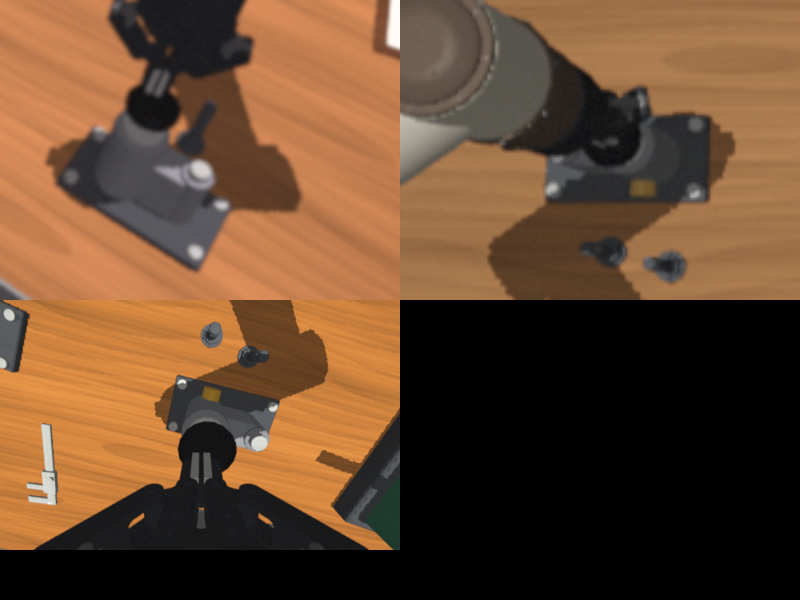

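Call:
play_rows --motion '[0,0,0,-1.6,0,0,0,0,0,0,-2.2,0,0,0,0,0,0,-2.8,0,0,0,0,0,0,-3.4,0,0,0,0,0,0,-3.4,0,0,0]'

```text
clock: 3.8
position: [608.0, 245.9, 144.6]
ee_rot: [-0.124, 0.992, -0.0, 0.0]
contact_force: [-4.9, -0.5, 11.7]
gripper_width: 0.2
```

Call:
play_rows --motion '[0,0,0,-0.2,0,0,0,0,0,0,-0.2,0,0,0]'

```text
clock: 4.05
position: [608.0, 245.8, 143.1]
ee_rot: [-0.124, 0.992, -0.0, 0.0]
contact_force: [-5.0, -0.0, 12.6]
gripper_width: 0.4
```

Call:
play_rows --motion '[0,0,0,-0.2,0,0,0,0,0,0,-0.2,0,0,0]'

```text
clock: 4.3
position: [608.0, 245.8, 142.1]
ee_rot: [-0.124, 0.992, -0.0, 0.001]
contact_force: [-6.8, -1.3, 14.6]
gripper_width: 0.1
```

Call:
play_rows --motion '[0,0,0,-0.2,0,0,0,0,0,0,-0.2,0,0,0]'

```text
clock: 4.55
position: [608.0, 245.9, 142.0]
ee_rot: [-0.125, 0.992, -0.0, 0.001]
contact_force: [-9.8, -1.8, 21.3]
gripper_width: -0.3
```

Call:
play_rows --motion '[0,0,0,1,0,0,0,0,0,0,2,0,0,0,0,0,0,3,0,0,0,0,0,0,3,0,0,0,0,0,0,3,0,0,0]'

```text
clock: 5.18
position: [607.9, 245.7, 165.4]
ee_rot: [-0.123, 0.992, -0.0, -0.001]
contact_force: [0.1, -0.7, -0.5]
gripper_width: 0.2
```

```bash
cat >> h.py <<'E'
def pin(tag):
    p,d=shot('scene','s%s.png'%tag); q,e=shot('top','t%s.png'%tag)
    for n,D in(('top',e),('scene',d)):
      vv,uu=np.mgrid[0:400,0:640]
      cc=arm.camera_info(n);f=200/np.tan(np.radians(cc['fovy'])/2)
      X=np.stack([(uu-cc['cx'])*D/f,(vv-cc['cy'])*D/f,D],-1)-np.array(cc['t']); X=X@np.array(cc['R'])
      k=(D>0)&(np.hypot(X[...,0]-609,X[...,1]-316)<9)&(X[...,2]>80)&(X[...,2]<145)
      print(n,k.sum(),np.percentile(X[k][:,2],[50,75,90,97]).round(1) if k.sum() else '')
      k=(D>0)&(np.hypot(X[...,0]-609,X[...,1]-251)<26)&(X[...,2]>140)&(X[...,2]<160)
      print(' cap z',k.sum(),np.percentile(X[k][:,2],[50,90]).round(1) if k.sum() else '')
    C=np.zeros((400,800,3),np.uint8)
    C[:300,:400]=cv2.resize(p[215:365,380:580],(400,300));C[:300,400:]=cv2.resize(q[130:250,80:240],(400,300))
    cv2.imwrite('pics/c%s.png'%tag,C[:,:,::-1])
E
python3 -c "
from h import *
pin('4');print(arm.read_state()['contact_force'])"
```

```text
top 0 
 cap z 129 [156.8 159. ]
scene 105 [107.1 108.3 109.1 109.7]
 cap z 381 [155.5 157.7]
[0.80930289 0.93010612 0.32001454]
```

View pics/c4.png

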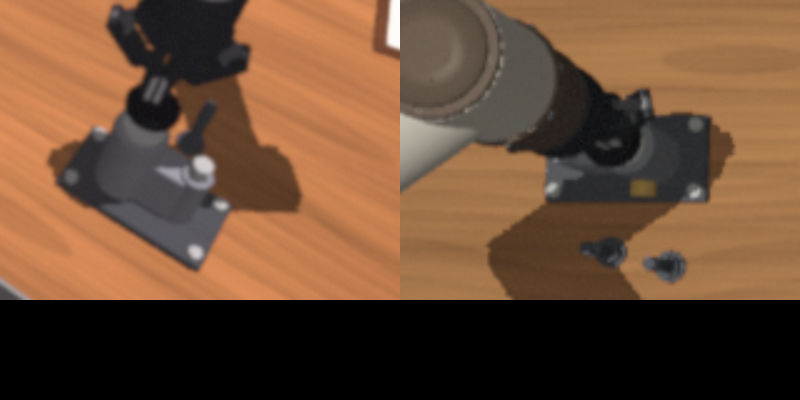

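Call:
play_rows --motion '[0,0,0,-0.8,0,0,0,0,0,0,-1.5,0,0,0,0,0,0,-2.2,0,0,0,0,0,0,-2.9,0,0,0,0,0,0,-2.9,0,0,0]'

```text
clock: 5.9
position: [608.4, 246.0, 142.1]
ee_rot: [-0.124, 0.992, -0.0, 0.001]
contact_force: [-7.8, -1.8, 18.7]
gripper_width: 0.4
```

Call:
play_rows --motion '[0,0,0,0.9,0,0,0,0,0,0,1.9,0,0,0,0,0,0,2.9,0,0,0,0,0,0,2.9,0,0,0,0,0,0,2.9,0,0,0]'

```text
clock: 6.52
position: [607.8, 245.7, 165.3]
ee_rot: [-0.123, 0.992, -0.0, -0.001]
contact_force: [-0.2, -0.2, 0.0]
gripper_width: -0.1
```

```bash
python3 -c "
from h import *
pin('5')"
```

```text
top 0 
 cap z 132 [156.5 158.8]
scene 120 [110.4 116.5 117.3 118. ]
 cap z 381 [155.8 157.7]
```

Pin now about 116 mm; two to three more strokes.

Call:
play_rows --motion '[0,0,0,-0.8,0,0,0,0,0,0,-1.5,0,0,0,0,0,0,-2.2,0,0,0,0,0,0,-2.9,0,0,0,0,0,0,-2.9,0,0,0]'

```text
clock: 7.25
position: [608.4, 246.0, 142.1]
ee_rot: [-0.125, 0.992, -0.0, 0.001]
contact_force: [-8.0, -1.6, 18.8]
gripper_width: -0.1
```

Call:
play_rows --motion '[0,0,0,0.9,0,0,0,0,0,0,1.9,0,0,0,0,0,0,2.9,0,0,0,0,0,0,2.9,0,0,0,0,0,0,2.9,0,0,0]'

```text
clock: 7.88
position: [607.8, 245.7, 165.3]
ee_rot: [-0.123, 0.992, -0.0, -0.001]
contact_force: [-0.2, 0.3, 0.6]
gripper_width: -0.1
```

Call:
play_rows --motion '[0,0,0,-0.8,0,0,0,0,0,0,-1.5,0,0,0,0,0,0,-2.2,0,0,0,0,0,0,-2.9,0,0,0,0,0,0,-2.9,0,0,0]'

```text
clock: 8.5
position: [608.3, 245.9, 142.0]
ee_rot: [-0.125, 0.992, -0.0, 0.001]
contact_force: [-7.7, -1.0, 19.3]
gripper_width: 0.0
```

Call:
play_rows --motion '[0,0,0,0.9,0,0,0,0,0,0,1.9,0,0,0,0,0,0,2.9,0,0,0,0,0,0,2.9,0,0,0,0,0,0,2.9,0,0,0]'

```text
clock: 9.12
position: [607.8, 245.7, 165.3]
ee_rot: [-0.123, 0.992, -0.0, -0.001]
contact_force: [0.1, 0.6, 0.4]
gripper_width: -0.2
```

```bash
python3 -c "
from h import *
pin('6')"
```

```text
top 0 
 cap z 124 [156.7 158.8]
scene 160 [117.1 132.  133.2 133.9]
 cap z 384 [155.7 157.5]
```

View pics/c6.png

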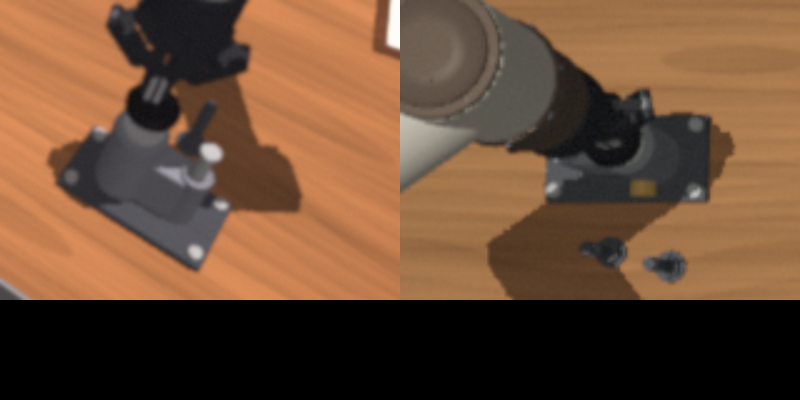

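Call:
play_rows --motion '[0,0,0,-0.8,0,0,0,0,0,0,-1.5,0,0,0,0,0,0,-2.2,0,0,0,0,0,0,-2.9,0,0,0,0,0,0,-2.9,0,0,0]'

```text
clock: 9.85
position: [608.4, 245.9, 142.0]
ee_rot: [-0.124, 0.992, -0.0, 0.001]
contact_force: [-7.6, -1.5, 18.9]
gripper_width: -0.2
```

Call:
play_rows --motion '[0,0,0,0.9,0,0,0,0,0,0,1.9,0,0,0,0,0,0,2.9,0,0,0,0,0,0,2.9,0,0,0,0,0,0,2.9,0,0,0]'

```text
clock: 10.48
position: [607.8, 245.6, 165.2]
ee_rot: [-0.123, 0.992, -0.0, -0.001]
contact_force: [-0.1, -0.4, -0.3]
gripper_width: -0.3
```

```bash
python3 -c "
from h import *
pin('7')"
```

```text
top 0 
 cap z 131 [156.6 158.7]
scene 156 [117.9 131.9 133.2 134. ]
 cap z 373 [155.7 157.5]
```

The pin's height did not change after the extra stroke, so it is fully out. I'll retreat now.

Call:
play_rows --motion '[0,0,0,3,0,0,0,0,0,0,7,0,0,0,0,-4,-4,10,0,0,0,0,-8,-8,10,0,0,0,0,-12,-12,10,0,0,0]'

```text
clock: 11.2
position: [486.8, 124.7, 266.2]
ee_rot: [-0.124, 0.992, 0.0, 0.0]
contact_force: [-0.1, -0.4, 0.3]
gripper_width: 0.0
```

Call:
play_rows --motion '[0,0,0,0,0,0,0,0,0,0,0,0,0,0]'

```text
clock: 11.45
position: [488.6, 126.0, 266.6]
ee_rot: [-0.124, 0.992, 0.0, 0.001]
contact_force: [0.8, -0.2, 0.1]
gripper_width: 0.2
```

```bash
python3 -c "
from h import *
pin('8');s=arm.read_state();print(s['clock'],s['position'],s['contact_force'])"
```

```text
top 84 [118.6 134.2 135.5 137.1]
 cap z 369 [156.9 159.1]
scene 164 [116.7 132.4 133.4 134.3]
 cap z 496 [155.7 157.6]
11.55 [489.02376146 126.59942331 266.09026815] [-0.14199747  0.05494542  0.36369689]
```

View pics/t8.png

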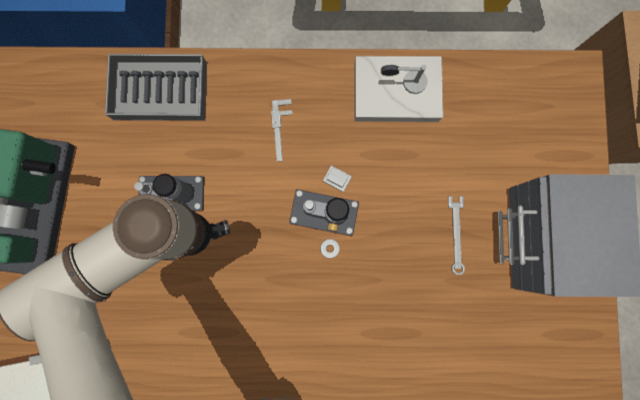

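```bash
python3 -c "
from h import *
arm.job_done()"
```

```text
the job is handed in; nothing more can be done
```

View pics/s8.png

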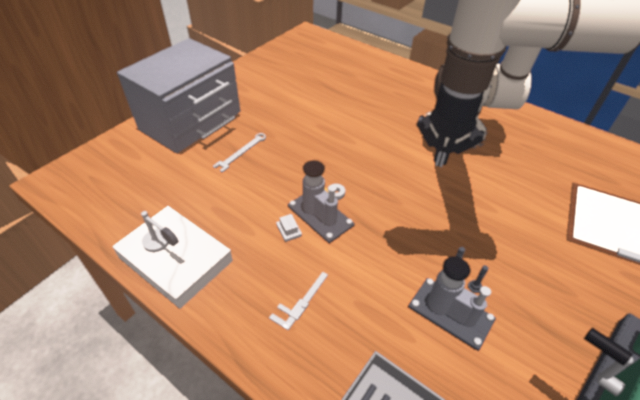

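I pumped the slack pump, the one near x = 607, y = 251 mm, with five full strokes of the shut fingertips. The plunger reached its hard stop at 142 mm each time and sprang fully back. I then moved the hand clear and handed the job in at about 11.6 s.

- **Pin:** In the depth images its head rose from about 98 mm to 108, 116 and then about 133–134 mm. It did not change on the fifth stroke, so it is fully out. The scene and top cameras differed by about 2 mm, which is within their calibration.
- **Plunger and hand:** The cap is back up at about 157 mm. The force on the tool read essentially zero once the hand was clear. The highest force I saw reported was about 23 N.
- **Other things:** In the last pictures the charged pump, bolts, gauge, anvil, ring gauge and wrench look where they started. I compared them by eye, not by measurement. The arm hid the bolts from the top camera, so I checked them only in the scene picture.

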